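# Reload fan parts from the supply rack onto the line rack in reverse order

### The job

Move the four fan parts one by one from the plywood supply rack to the aluminium line rack, in reverse order: the part that starts leftmost on the supply rack goes into the rightmost bay, the second from the left into the second from the right, and so on (left and right as seen from the robot). Set each part down gently, not dropped, standing upright and flat on the floor of its bay and near the middle of it, and let go of it.

Things in the scene. Friction and masses are not known exactly. Their poses are not given: they have to be found in the camera images.
- motor: Small fan motor: dark steel can, 46 mm diameter, 36 mm high, with a 28 mm brass boss (4 mm high) and an 8 mm shaft standing up from its top to 62 mm; about 0.26 kg. Origin: centre of its underside, z up. It stands on its seat plate, turned at most 0.2 rad from the rack. Grip the can.
- capacitor: Run capacitor: black plastic block 30 (x) x 46 (y) x 36 mm high, with two brass tabs on top up to 44 mm; about 0.08 kg. Origin: centre of its underside, z up. It stands on its seat plate, turned at most 0.2 rad from the rack. Grip it across its 30 mm.
- wheel: Blower wheel: white plastic cup-shaped wheel open at the top, 48 mm diameter, 36 mm high, with a hub and eight vanes inside; about 0.06 kg. Origin: centre of its underside, z up. It stands on its seat plate, turned at most 0.2 rad from the rack. Grip it round the outside.
- bracket: Motor bracket: steel U channel open at the top, 44 (x) x 46 (y) x 36 mm high; its two upright flanges, 4 mm thick, face +x and -x; about 0.14 kg. Origin: centre of its underside, z up. It stands on its seat plate, turned at most 0.2 rad from the rack. Grip it across the outsides of the flanges (44 mm).
- seat_motor: The motor's own starting seat: flat light grey plate 76 (x) x 64 (y) x 6 mm, fixed on the supply rack, in one of its four places; the motor stands on it at the start. The four seats look alike and never move, so this one shows where the motor came from. Origin: centre of its underside; axes parallel to the supply rack's.
- seat_capacitor: The capacitor's own starting seat: flat light grey plate 76 (x) x 64 (y) x 6 mm, fixed on the supply rack, in one of its four places; the capacitor stands on it at the start. The four seats look alike and never move, so this one shows where the capacitor came from. Origin: centre of its underside; axes parallel to the supply rack's.
- seat_wheel: The blower wheel's own starting seat: flat light grey plate 76 (x) x 64 (y) x 6 mm, fixed on the supply rack, in one of its four places; the blower wheel stands on it at the start. The four seats look alike and never move, so this one shows where the blower wheel came from. Origin: centre of its underside; axes parallel to the supply rack's.
- seat_bracket: The bracket's own starting seat: flat light grey plate 76 (x) x 64 (y) x 6 mm, fixed on the supply rack, in one of its four places; the bracket stands on it at the start. The four seats look alike and never move, so this one shows where the bracket came from. Origin: centre of its underside; axes parallel to the supply rack's.
- supply_rack: Fixed plywood board 100 (x) x 300 (y) x 20 mm, end cheeks 34 mm high. Front or back of the two racks, about 180 mm apart. Origin: centre of underside; +y the left end seen from the robot, +x away from it, yaw within 0.2 rad. Seats on its top (z = 20 mm) at y = +105, +35, -35, -105 mm; the parts' feet at z = 26 mm. The row is close: grip with the fingers fore and aft (along x).
- line_rack: Fixed aluminium bar 100 (x) x 284 (y) mm, empty at first. Origin: centre of underside; +y the left end seen from the robot, +x away from it, yaw within 0.2 rad. Bay centres x = 0, y = +105, +35, -35, -105 mm, floors at z = 20 mm. Bays 66 mm wide between blue dividers rising 10 mm over the floor; front and back lips 3 mm. Set parts in with the fingers fore and aft (along x).
Things that resemble listed ones, but are neither listed nor needed, are in the scene too. What is shaped like the motor but green is not meant. Leave any blue or pink look-alike of the bracket alone.

How it is judged:
At the end, for the whole second after the job is handed in: Each part stands in the line rack's bay that mirrors its starting seat (leftmost seat to rightmost bay, and so on), within 15 mm of the bay's centre along and across the row, its foot less than 6 mm above the bay floor, upright within 0.12 rad, at rest and released (((y of seat_motor in the frame of supply_rack between 0.085 and 0.125 m and y of motor in the frame of line_rack between -0.12 and -0.09 m) or (y of seat_motor in the frame of supply_rack between 0.015 and 0.055 m and y of motor in the frame of line_rack between -0.05 and -0.02 m) or (y of seat_motor in the frame of supply_rack between -0.055 and -0.015 m and y of motor in the frame of line_rack between 0.02 and 0.05 m) or (y of seat_motor in the frame of supply_rack between -0.125 and -0.085 m and y of motor in the frame of line_rack between 0.09 and 0.12 m)) and x of motor in the frame of line_rack between -0.015 and 0.015 m and z of each of motor, capacitor, wheel, bracket in the frame of line_rack below 0.026 m and angle between each of motor, capacitor, wheel, bracket's own z axis and vertical below 0.12 rad and linear speed of each of motor, capacitor, wheel, bracket below 0.03 m/s and ((y of seat_capacitor in the frame of supply_rack between 0.085 and 0.125 m and y of capacitor in the frame of line_rack between -0.12 and -0.09 m) or (y of seat_capacitor in the frame of supply_rack between 0.015 and 0.055 m and y of capacitor in the frame of line_rack between -0.05 and -0.02 m) or (y of seat_capacitor in the frame of supply_rack between -0.055 and -0.015 m and y of capacitor in the frame of line_rack between 0.02 and 0.05 m) or (y of seat_capacitor in the frame of supply_rack between -0.125 and -0.085 m and y of capacitor in the frame of line_rack between 0.09 and 0.12 m)) and x of capacitor in the frame of line_rack between -0.015 and 0.015 m and ((y of seat_wheel in the frame of supply_rack between 0.085 and 0.125 m and y of wheel in the frame of line_rack between -0.12 and -0.09 m) or (y of seat_wheel in the frame of supply_rack between 0.015 and 0.055 m and y of wheel in the frame of line_rack between -0.05 and -0.02 m) or (y of seat_wheel in the frame of supply_rack between -0.055 and -0.015 m and y of wheel in the frame of line_rack between 0.02 and 0.05 m) or (y of seat_wheel in the frame of supply_rack between -0.125 and -0.085 m and y of wheel in the frame of line_rack between 0.09 and 0.12 m)) and x of wheel in the frame of line_rack between -0.015 and 0.015 m and ((y of seat_bracket in the frame of supply_rack between 0.085 and 0.125 m and y of bracket in the frame of line_rack between -0.12 and -0.09 m) or (y of seat_bracket in the frame of supply_rack between 0.015 and 0.055 m and y of bracket in the frame of line_rack between -0.05 and -0.02 m) or (y of seat_bracket in the frame of supply_rack between -0.055 and -0.015 m and y of bracket in the frame of line_rack between 0.02 and 0.05 m) or (y of seat_bracket in the frame of supply_rack between -0.125 and -0.085 m and y of bracket in the frame of line_rack between 0.09 and 0.12 m)) and x of bracket in the frame of line_rack between -0.015 and 0.015 m); the robot touches nothing.
It fails at once if the motor is dropped (falls freely, faster than 0.65 m/s, which is a drop of over 20 mm) (linear speed of motor above 0.65 m/s and contact force between anything else and motor below 0.02 N).
It fails at once if the capacitor is dropped (falls freely, faster than 0.65 m/s, which is a drop of over 20 mm) (linear speed of capacitor above 0.65 m/s and contact force between anything else and capacitor below 0.02 N).
It fails at once if the blower wheel is dropped (falls freely, faster than 0.65 m/s, which is a drop of over 20 mm) (linear speed of wheel above 0.65 m/s and contact force between anything else and wheel below 0.02 N).
It fails at once if the bracket is dropped (falls freely, faster than 0.65 m/s, which is a drop of over 20 mm) (linear speed of bracket above 0.65 m/s and contact force between anything else and bracket below 0.02 N).
It also fails if it takes over 96 s, if anything falls off the work surface, if the arm or the gripper's body presses on something with over 40 N, if the wrist force passes 120 N, or if a joint passes its speed limit or range.

### The arm

A 7-joint arm with a two-finger parallel gripper is mounted at the origin on the work surface. World frame = base frame: x ahead of the robot, y to its left, z up, the work surface at z = 0. Lengths are in m, angles in rad, forces in N, time in s.
With the tool pointing down it reaches from about 0.425 to 0.925 m from the base axis. Payload 6.8 kg.
Tool frame: the origin (TCP) lies between the finger pads; the fingertips stand 22 mm ahead of it and the grasp point (between the pads) lies 3 mm ahead of it; z points along the fingers, y is the line along which they close (so a half turn about z gives the same grasp; the last joint's range is limited). The gripper opens to 85 mm and grips with 20 to 120 N. Pads are 22 mm wide; open, the fingers measure 114 mm over their backs; the gripper's body (76 mm by 85 mm) begins 54 mm behind the grasp point. The pads swing forward as they close: fully open they stand 13 mm farther back than shut.
Start: joints at [-1.31, 0.477, 0.022, 1.555, -0.011, 1.109, -0.083], TCP at [0.243, 0.63, 0.215] pointing down, gripper open.
Joint ranges: [-2.96, 2.96], [-0.34, 2.1], [-1.41, 1.46], [0.24, 2.44], [-1.37, 4.51], [0.17, 1.92], [-2.96, 2.96]. Speed limits (rad/s): [2.39, 2.39, 3.14, 3.14, 3.14, 3.14, 3.14].

### API

Orientations are given as a unit quaternion [w, x, y, z].
In Python, from station import bot gives the robot as it stands.
- The arm moves only by the tool servo_tool, never from a script. Its argument "motion" is a list that holds one entry, the list of rows, each a list of 5 numbers: the opening, from 0 (shut) to 1 (fully open), then the shift along the world's x, y, z each as a share of 0.04 m, from -1 to 1, then the turn about the world's z as a share of 0.12 rad, from -1 to 1. A call has 1 to 20 rows; each row shifts and turns the commanded pose from where the row before left it; what a row does not reach is not made up. A row lasts 1/10 s, in which the tool goes at most 50 mm and 8.59 degrees, less where a joint would pass 70% of its speed; a pose out of reach is approached as far as the arm can. A call with a number of a shift or a turn outside -1 to 1 is refused whole. A call with a gripper value outside its range is refused whole. The fingers move at their own pace and stop on an object; "newtons" is the grip in N (left out, the last holds). Time passes only in rows, so rows that do not move let the fingers close. It gives the time, the measured TCP pose, the force, the opening and the grip force at its end, in the units of the state.
- bot.get_obs(): the state, without advancing time (a new reading comes with each control period).
- bot.read_camera(name): name is "side" or "top"; returns (picture, depth): 480x640x3 uint8, red, green, blue; 480x640 float32, m along the optical axis (not along the pixel's ray), 0 where there is no reading.
- bot.get_calibration(name): a dict with "fovy" (degrees; the focal length in pixels is half the picture's height over the tangent of half this angle, whatever the lens; pixels are square), "cx", "cy" (the principal point, pixels), "view" (4x4, takes a point from world to camera coordinates). Camera axes: x right, y down, z forward; pixel columns grow to the right and rows downward; lengths in m; the calibration is good to about 2 mm. A picture is of the moment at which its call begins. get_calibration takes no time and is no camera call.
- bot.hand_in(): hands the job in; it is judged then, once.
The state is a dict: "t": time; "q": joint angles; "joint_vel": joint speeds; "joint_torque": joint torques, N m; "eef_pos": TCP position; "tool_rot": TCP orientation; "contact_force": force on the tool from outside, world axes, zero at the start; "torque": the same for the moment, N m; "gripper_width": opening from 0.0 (shut) to 1.0 (fully open); "grasp_force": force on a finger pad.
Only numpy, scipy, OpenCV 4.12 (cv2) and the standard library are available. Lean on these libraries where they do the work, as an engineer would, in place of code of your own. Each camera call takes 0.05 s, during which the arm holds its last target. There are 200 camera calls.

## Working session

There is one attempt and no reset: what is moved stays moved. The work goes in short steps, Python scripts to look and compute and a tool call to move; the robot and the scene stay as the last step left them, time stands still between calls to the robot, and variables do not carry over. Pictures are saved under pics/ and viewed, at most 14 in all, crops included, and the job is handed in when it is done.

Besides the shell and the picture viewer there is one more tool, called after "Call:" in YAML: its name, and indented under it one key for each argument. servo_tool: Moves the arm, as the interface text tells. Shift numbers are shares of 0.04 m and turn numbers shares of 0.12 rad, none past 1 either way. Its arguments: {"type":"object","properties":{"motion":{"type":"array"},"newtons":{"type":"number"}},"required":["motion"]}

```bash
mkdir -p pics
cat > h.py <<'E'
import numpy as np,cv2
from station import bot
def cam(n):
    im,d=bot.read_camera(n);c=bot.get_calibration(n);return im,d,c
def world(d,c):
    f=240/np.tan(np.radians(c["fovy"])/2);v,u=np.mgrid[0:480,0:640]
    P=np.stack([(u-c["cx"])*d/f,(v-c["cy"])*d/f,d],-1);V=np.array(c["view"])
    W=(P-V[:3,3])@V[:3,:3];W[d==0]=np.nan;return W
E
python3 - <<'E'
from h import *
print(bot.get_obs())
for n in("top","side"):
    im,d,c=cam(n);cv2.imwrite(f"pics/{n}0.png",im[:,:,::-1]);W=world(d,c);np.savez(n+"0.npz",im=im,W=W,d=d)
    print(n,c,np.nanmin(W,(0,1)),np.nanmax(W,(0,1)))
E
```

```text
{'t': 0.0, 'q': array([-1.31008447,  0.47780847,  0.0223313 ,  1.55646285, -0.01148708,
        1.10933688, -0.08311398]), 'joint_vel': array([ 4.50352152e-05, -2.76660439e-03,  6.37608497e-05, -9.29003203e-04,
       -9.67534209e-04,  1.30841800e-03,  3.03925074e-04]), 'joint_torque': array([-4.58142003e-04, -5.96446145e+01,  1.60819240e+00, -2.81199700e+01,
        1.25498255e-02,  9.34605167e-03,  9.61676221e-06]), 'eef_pos': array([0.24312734, 0.62900486, 0.21381519]), 'tool_rot': array([-9.93135806e-05,  1.83352281e-01,  9.83046820e-01, -9.38458250e-04]), 'contact_force': array([-0.24752154, -0.42064959,  0.40276813]), 'torque': array([0.00714325, 0.03128046, 0.02649956]), 'grasp_force': 0.0, 'gripper_width': 0.9985330216695542}
top {'fovy': 55.41667671310148, 'cx': 316.4767080498611, 'cy': 250.9648996696678, 'view': array([[ 0.01189072, -0.99957018,  0.02679667,  0.0294906 ],
       [-0.99824701, -0.01342031, -0.05764378,  0.54203446],
       [ 0.05797862, -0.02606426, -0.99797752,  0.91119764],
       [ 0.        ,  0.        ,  0.        ,  1.        ]])} [ 0.08264583 -1.23472068 -0.76863649] [1.59018127 1.22085913 0.12181369]
side {'fovy': 44.0564556278321, 'cx': 320.30175290497857, 'cy': 250.61478988082396, 'view': array([[ 0.76033591, -0.64943955,  0.01084321, -0.36814541],
       [-0.33509204, -0.40650286, -0.84998162,  0.24546943],
       [ 0.55641947,  0.64263808, -0.52670075,  0.72118292],
       [ 0.        ,  0.        ,  0.        ,  1.        ]])} [-0.02827091 -0.50652897 -0.52417054] [1.94469605 2.14060685 0.41312074]
```

View pics/top0.png

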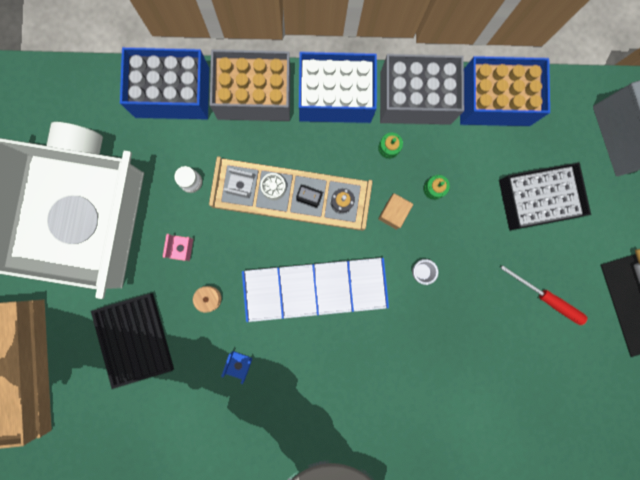

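View pics/side0.png

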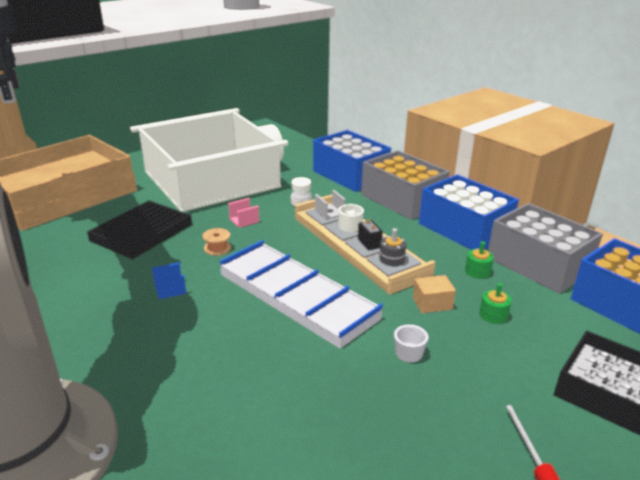

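The top view shows, on the supply rack from left to right: bracket (239,183), wheel (272,185), capacitor (309,195) and motor (343,201). The line rack is empty, centred near (315,289). Look-alikes:
- Green motors at (391,145) and (438,187).
- Pink bracket at (178,247) and blue bracket at (237,365).
- White cups at (187,179) and (425,271).

The gripper is out of view to the left.

Run:
```python
from h import *
T=np.load("top0.npz");W=T["W"];im=T["im"]
def reg(n,a,b,c,d,zl,zh):
    w=W[b:d,a:c].reshape(-1,3);m=(w[:,2]>zl)&(w[:,2]<zh);p=w[m]
    r=cv2.minAreaRect(np.float32(p[:,:2]*1000));print(n,len(p),"med",p.mean(0).round(4),"rect",np.round(r[0],1),np.round(r[1],1),round(r[2],2));return p
print("table z",np.nanmedian(W[250:260,215:240,2]),np.nanmedian(W[330:350,430:500,2]))
for n,u,v in(("bracket",239,183),("wheel",272,185),("cap",309,195),("motor",343,201)):
    reg(n,u-17,v-19,u+17,v+19,.05,.075)
reg("motorboss",326,182,360,220,.063,.1)
reg("supply",200,150,380,235,.012,.2)
reg("line",235,250,395,330,.012,.2)
p=reg("linefloor",235,250,395,330,.012,.026)
h=W[:,:,2]
for s in((260,290),(297,290),(332,287),(367,284),(257,199),(327,190),(280,272)):print(s,W[s[1],s[0]].round(4))
# side check
S=np.load("side0.npz")["W"]
for n,u,v in(("cap top",371,226),("floor3",293,288),("wheel",349,214),("boss",393,241)):print(n,S[v,u].round(4))
c=np.hstack([cv2.resize(im[140:235,200:380,::-1],None,fx=4.4,fy=4.4,interpolation=2)]);cv2.imwrite("pics/c1.png",c)
cv2.imwrite("pics/c2.png",cv2.resize(im[245:335,230:400,::-1],None,fx=4.6,fy=4.6,interpolation=2))
```

```text
table z -0.0005855992631013644 -0.0008451934285143519
bracket 151 med [0.6726 0.1921 0.0592] rect [672.9 192.2] [46.2 44.6] 77.15
wheel 220 med [0.6669 0.1251 0.0576] rect [666.7 124.4] [47.1 44.8] 1.69
cap 380 med [0.6486 0.0539 0.061 ] rect [649.4  53.8] [46.1 30.2] 71.41
motor 427 med [ 0.6396 -0.0116  0.0621] rect [640.4 -12.2] [44.3 43.8] 45.05
motorboss 182 med [ 0.6399 -0.0115  0.0671] rect [639.2 -12.1] [38.  37.7] 65.2
supply 7717 med [0.656  0.0912 0.03  ] rect [658.7  91.2] [371.9 100.8] 82.1
line 7135 med [0.4652 0.039  0.0202] rect [465.4  38.5] [100.1 283.9] 6.12
linefloor 6601 med [0.4652 0.039  0.0195] rect [465.5  38. ] [100. 278.] 6.1
(260, 290) [0.4615 0.1488 0.0172]
(297, 290) [0.4625 0.0746 0.0208]
(332, 287) [0.4692 0.0043 0.0181]
(367, 284) [ 0.4761 -0.0662  0.0197]
(257, 199) [0.6438 0.1574 0.0269]
(327, 190) [0.6661 0.0165 0.0187]
(280, 272) [0.4981 0.1092 0.0208]
cap top [0.65   0.0524 0.0604]
floor3 [0.4531 0.0337 0.0211]
wheel [0.6581 0.1199 0.0545]
boss [ 0.6384 -0.0136  0.0634]
```

View pics/c1.png

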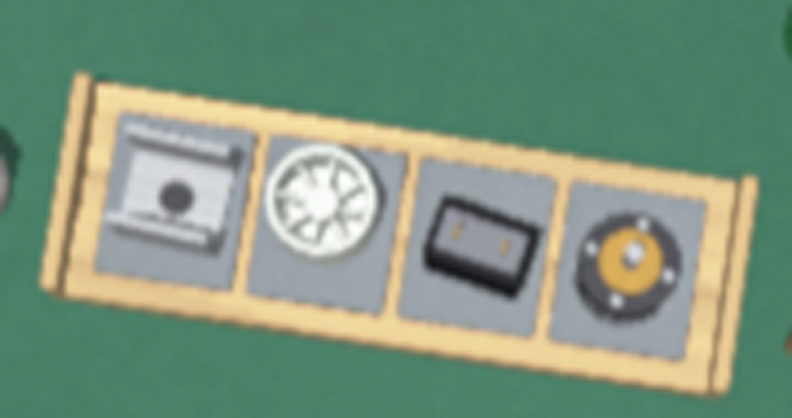

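View pics/c2.png

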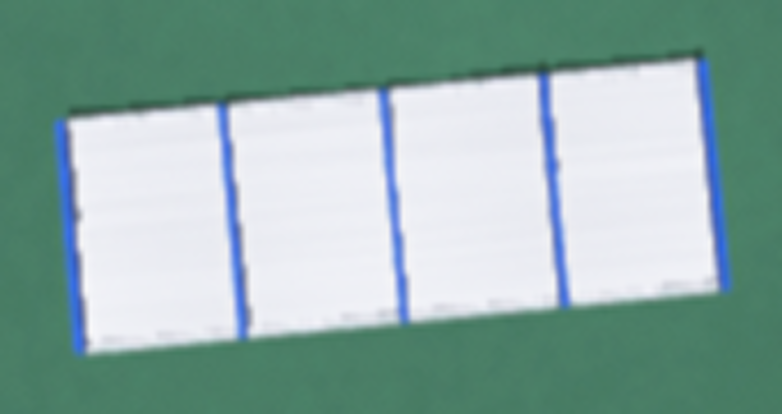

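The crops confirm the choice: steel bracket, white wheel, black capacitor and motor with a brass boss, left to right. The line rack's four bays are clear. Measured heights match the text: part tops 0.062 m and bay floors about 0.020 m. I'll start with the bracket at (0.673, 0.192), which goes to the rightmost bay.

Call:
servo_tool:
  motion:
    - [[1,0.67,-0.68,0,-0.74],[1,0.67,-0.68,0,-0.74],[1,0.67,-0.68,0,-0.74],[1,0.67,-0.68,0,-0.74],[1,0.67,-0.68,0,-0.74],[1,0.67,-0.68,0,-0.74],[1,0.67,-0.68,0,-0.74],[1,0.67,-0.68,0,-0.74],[1,0.67,-0.68,0,-0.74],[1,0.67,-0.68,0,-0.74],[1,0.67,-0.68,0,-0.74],[1,0.67,-0.68,0,-0.74],[1,0.67,-0.68,0,-0.74],[1,0.67,-0.68,0,-0.74],[1,0.67,-0.68,0,-0.74],[1,0.67,-0.68,0,-0.74],[1,0,0,0,0],[1,0,0,0,0]]
  newtons: 35

```text
t: 1.9
eef_pos: [0.6722, 0.1933, 0.2141]
tool_rot: [-0.0, 0.781, 0.625, -0.001]
contact_force: [-0.6, 0.9, -0.4]
gripper_width: 1.002
grasp_force: 0.0
```

```bash
cat > go.py <<'E'
import sys
from h import *
o=bot.get_obs();q=o["tool_rot"];p=o["eef_pos"]
a=2*np.degrees(np.arctan2(q[2],q[1]))-90;a=(a+90)%180-90
t=list(map(float,sys.argv[1:]))
print("t",o["t"],"pos",p.round(4),"line",round(a,2),"w",round(o["gripper_width"],3),"g",round(o["grasp_force"],1),"F",o["contact_force"].round(1),"q",o["q"].round(2))
if t:print("units xyz",((np.array(t[:3])-p)/.04).round(2),"turn",round(np.radians(t[3]-a)/.12,2))
E
python3 go.py .6728 .192 .054 -12.85
```

```text
t 1.9 pos [0.6722 0.1933 0.2141] line -12.62 w 1.002 g 0.0 F [-0.6  0.9 -0.4] q [-0.68  0.55  0.46  1.51 -0.26  1.14 -0.38]
units xyz [ 0.01 -0.03 -4.  ] turn -0.03
```

Call:
servo_tool:
  motion:
    - [[1,0.01,-0.03,-0.8,-0.03],[1,0,0,-0.8,0],[1,0,0,-0.8,0],[1,0,0,-0.6,0],[1,0,0,-0.5,0],[1,0,0,-0.3,0],[1,0,0,-0.2,0],[1,0,0,0,0],[0,0,0,0,0],[0,0,0,0,0],[0,0,0,0,0],[0,0,0,0,0],[0,0,0,0,0],[0,0,0,0,0],[0,0,0,0,0],[0,0,0,0,0]]
  newtons: 35

```text
t: 3.5
eef_pos: [0.6725, 0.1932, 0.0547]
tool_rot: [-0.0, 0.781, 0.624, -0.0]
contact_force: [-0.1, 0.2, 0.3]
gripper_width: 0.001
grasp_force: 0.0
```

```bash
python3 go.py .4766 -.066 .049 6.1
python3 - <<'E'
from h import *
im,d,c=cam("side");cv2.imwrite("pics/s1.png",cv2.resize(im[150:330,240:450,::-1],None,fx=3,fy=3,interpolation=2))
E
```

```text
t 3.5 pos [0.6725 0.1932 0.0547] line -12.74 w 0.001 g 0.0 F [-0.1  0.2  0.3] q [-0.63  0.71  0.4   1.63 -0.34  0.87 -0.33]
units xyz [-4.9  -6.48 -0.14] turn 2.74
```

View pics/s1.png

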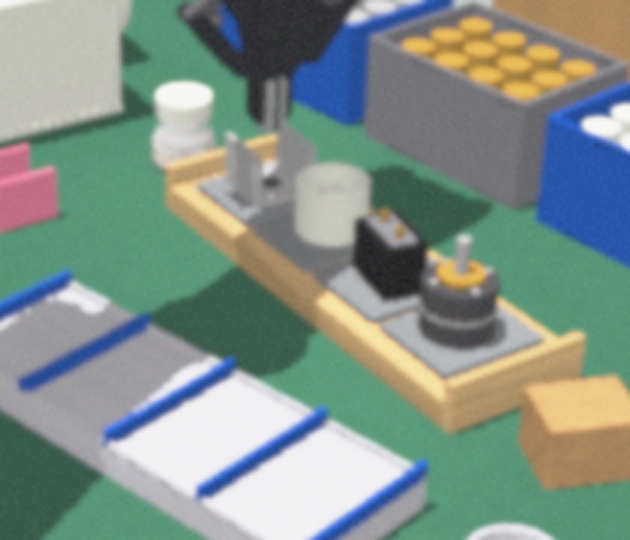

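The picture shows the fingers shut, with tips near (268,125) in the crop. That is above or behind the untouched bracket at (265,170). I'll check where the gripper really is against the reported pose.

Run:
```python
from h import *
for n in("side","top"):
    im,d,c=cam(n);f=240/np.tan(np.radians(c["fovy"])/2);V=c["view"]
    for z in(.033,.0547,.1):
        p=V[:3,:3]@np.array([.6725,.1932,z])+V[:3,3];u=f*p[0]/p[2]+c["cx"];v=f*p[1]/p[2]+c["cy"];print(n,z,u.round(),v.round(),"crop",(u-240)*3,(v-150)*3)
    W=world(d,c);np.savez(n+"1.npz",im=im,W=W)
    m=(abs(W[:,:,0]-.6725)<.25)&(abs(W[:,:,1]-.1932)<.25)
    if n=="side":
        for v in(175,180,185,190,195):print([W[v,u].round(3).tolist() for u in (322,327,331,335)])
    cv2.imwrite(f"pics/n{n}.png",cv2.resize(im[60:300,100:420,::-1],None,fx=2.4,fy=2.4,interpolation=2))
```

```text
side 0.033 329.0 208.0 crop 267.649141527497 173.84969683610547
side 0.0547 329.0 198.0 crop 268.2575014812833 145.05560019231729
side 0.1 330.0 178.0 crop 269.5658956105314 83.12840269803189
[[0.646, 0.186, 0.116], [0.656, 0.183, 0.114], [0.668, 0.185, 0.11], [0.675, 0.181, 0.11]]
[[0.661, 0.203, 0.095], [0.661, 0.188, 0.1], [0.669, 0.186, 0.099], [0.676, 0.182, 0.098]]
[[0.659, 0.201, 0.085], [0.661, 0.188, 0.089], [0.667, 0.183, 0.09], [0.676, 0.181, 0.088]]
[[0.761, 0.318, -0.001], [0.66, 0.187, 0.079], [0.666, 0.182, 0.08], [0.784, 0.299, -0.001]]
[[0.744, 0.298, -0.001], [0.757, 0.296, -0.004], [0.714, 0.234, 0.033], [0.693, 0.2, 0.053]]
top 0.033 239.0 184.0 crop -3.1265568056707593 101.84319201522794
top 0.0547 237.0 182.0 crop -7.886583038736546 95.02859696548126
top 0.1 234.0 177.0 crop -18.6093789823218 79.67752355143017
```

View pics/ntop.png

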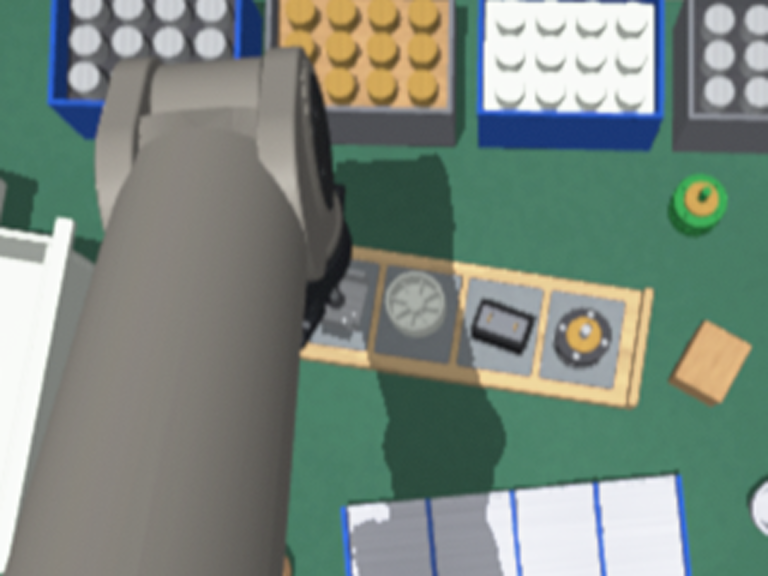

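The reported xy agrees with the view, but depth puts the shut fingertips at z of about 0.07, where the reported pose implies 0.033. I'll open, measure the tips again, and trust the view.

Call:
servo_tool:
  motion:
    - [[1,0,0,0,0],[1,0,0,0,0],[1,0,0,0,0],[1,0,0,0,0],[1,0,0,0,0],[1,0,0,0,0],[1,0,0,0,0],[1,0,0,0,0]]

```text
t: 4.45
eef_pos: [0.6725, 0.1932, 0.0548]
tool_rot: [0.0, 0.781, 0.624, 0.0]
contact_force: [-0.5, 1.2, -0.4]
gripper_width: 1.004
grasp_force: 0.0
```

```bash
python3 go.py
python3 - <<'E'
from h import *
im,d,c=cam("side");W=world(d,c);np.savez("side2.npz",im=im,W=W)
S=np.load("side0.npz")["W"]
g=(W[:,:,2]>.02)&(np.hypot(W[:,:,0]-.6725,W[:,:,1]-.1932)<.08)&(np.linalg.norm(W-S,axis=2)>.03)
p=W[g]
for lo in np.arange(.03,.13,.006):
    k=p[(p[:,2]>=lo)&(p[:,2]<lo+.006)]
    if len(k):print(lo.round(3),len(k),k.min(0).round(3),k.max(0).round(3))
cv2.imwrite("pics/s2.png",cv2.resize(im[120:260,260:420,::-1],None,fx=4,fy=4,interpolation=2))
E
```

```text
t 4.45 pos [0.6725 0.1932 0.0548] line -12.74 w 1.004 g 0.0 F [-0.5  1.2 -0.4] q [-0.63  0.71  0.4   1.63 -0.34  0.87 -0.33]
0.078 5 [0.624 0.182 0.082] [0.718 0.205 0.084]
0.084 39 [0.62  0.171 0.084] [0.719 0.208 0.09 ]
0.09 48 [0.616 0.171 0.09 ] [0.724 0.213 0.096]
0.096 61 [0.615 0.171 0.096] [0.727 0.211 0.102]
0.102 56 [0.615 0.171 0.102] [0.727 0.21  0.108]
0.108 55 [0.615 0.171 0.108] [0.727 0.211 0.114]
0.114 61 [0.614 0.171 0.114] [0.726 0.209 0.12 ]
0.12 45 [0.614 0.169 0.12 ] [0.727 0.204 0.125]
0.126 81 [0.6   0.166 0.126] [0.742 0.214 0.132]
```

View pics/s2.png

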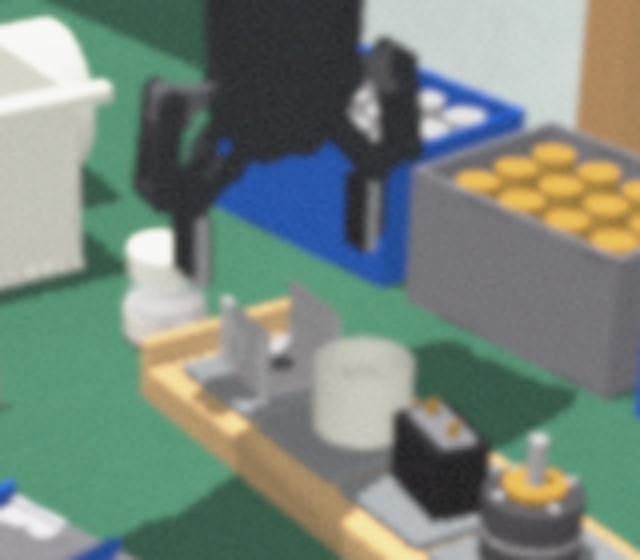

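In this picture the open fingers straddle the bracket, tips at z of about 0.083 and 20 mm too high. So the real tool is about 37 mm above its reported z. I'll go down 40 mm more, then measure the tips again.

Call:
servo_tool:
  motion:
    - [[1,0,0,-0.3,0],[1,0,0,-0.3,0],[1,0,0,-0.2,0],[1,0,0,-0.1,0],[1,0,0,0,0]]

```text
t: 5.0
eef_pos: [0.6718, 0.193, 0.0176]
tool_rot: [-0.0, 0.781, 0.624, -0.001]
contact_force: [0.4, 0.0, -0.2]
gripper_width: 1.001
grasp_force: 0.0
```

```bash
python3 go.py
cat > tips.py <<'E'
from h import *
im,d,c=cam("side");W=world(d,c);S=np.load("side0.npz")["W"];e=bot.get_obs()["eef_pos"]
g=(W[:,:,2]>.02)&(np.hypot(W[:,:,0]-e[0],W[:,:,1]-e[1])<.08)&(np.linalg.norm(W-S,axis=2)>.03);p=W[g]
for lo in np.arange(.02,.1,.006):
    k=p[(p[:,2]>=lo)&(p[:,2]<lo+.006)]
    if len(k):print(lo.round(3),len(k),k.min(0).round(3),k.max(0).round(3))
E
python3 tips.py
```

```text
t 5.0 pos [0.6718 0.193  0.0176] line -12.75 w 1.001 g 0.0 F [ 0.4  0.  -0.2] q [-0.62  0.76  0.38  1.64 -0.36  0.81 -0.31]
0.044 23 [0.622 0.17  0.045] [0.716 0.205 0.05 ]
0.05 38 [0.615 0.172 0.05 ] [0.723 0.21  0.056]
0.056 54 [0.615 0.169 0.056] [0.725 0.209 0.062]
0.062 58 [0.614 0.171 0.062] [0.724 0.21  0.068]
0.068 58 [0.615 0.171 0.068] [0.726 0.211 0.074]
0.074 54 [0.615 0.17  0.074] [0.727 0.209 0.08 ]
0.08 45 [0.614 0.169 0.08 ] [0.72  0.21  0.086]
0.086 56 [0.601 0.168 0.086] [0.733 0.202 0.092]
0.092 116 [0.598 0.164 0.092] [0.74  0.223 0.098]
0.098 157 [0.595 0.163 0.098] [0.742 0.224 0.104]
```

Call:
servo_tool:
  motion:
    - [[0,0,0,0,0],[0,0,0,0,0],[0,0,0,0,0],[0,0,0,0,0],[0,0,0,0,0],[0,0,0,0,0],[0,0,0,0,0]]
  newtons: 35

```text
t: 5.75
eef_pos: [0.6731, 0.1934, 0.0194]
tool_rot: [0.0, 0.781, 0.624, 0.001]
contact_force: [-0.5, -0.1, 5.4]
gripper_width: 0.509
grasp_force: 37.7
```

```bash
python3 go.py .4766 -.066 .1 6.1
```

```text
t 5.75 pos [0.6731 0.1934 0.0194] line -12.75 w 0.509 g 37.7 F [-0.5 -0.1  5.4] q [-0.62  0.76  0.38  1.64 -0.36  0.81 -0.31]
units xyz [-4.91 -6.48  2.01] turn 2.74
```

Call:
servo_tool:
  motion:
    - [[0,0,0,0.3,0],[0,0,0,0.6,0],[0,0,0,0.8,0],[0,0,0,0.7,0],[0,-0.2,-0.3,0.1,0.1],[0,-0.4,-0.5,0,0.25],[0,-0.55,-0.75,0,0.3],[0,-0.55,-0.75,0,0.3],[0,-0.55,-0.75,0,0.3],[0,-0.55,-0.75,0,0.3],[0,-0.55,-0.75,0,0.3],[0,-0.55,-0.75,0,0.3],[0,-0.55,-0.7,0,0.3],[0,-0.4,-0.4,0,0.2],[0,-0.26,-0.28,0,0.09],[0,0,0,0,0],[0,0,0,0,0]]

```text
t: 7.45
eef_pos: [0.4675, -0.0739, 0.1185]
tool_rot: [-0.0, 0.669, 0.743, -0.0]
contact_force: [-0.3, 0.1, -2.1]
gripper_width: 0.506
grasp_force: 37.0
```

```bash
python3 go.py .4766 -.066 .0134 6.1
cat > look.py <<'E'
from h import *
import sys
n,x=sys.argv[1:3];a,b,cc,dd=map(int,sys.argv[3:7])
im,d,c=cam("side");W=world(d,c);np.savez("cur.npz",im=im,W=W)
cv2.imwrite(f"pics/{n}.png",cv2.resize(im[b:dd,a:cc,::-1],None,fx=float(x),fy=float(x),interpolation=2))
E
python3 look.py p1 3 220 160 460 350
```

```text
t 7.45 pos [ 0.4675 -0.0739  0.1185] line 6.06 w 0.506 g 37.0 F [-0.3  0.1 -2.1] q [-0.33  0.29  0.42  2.14 -0.17  0.74  0.31]
units xyz [ 0.23  0.2  -2.63] turn 0.01
```

View pics/p1.png

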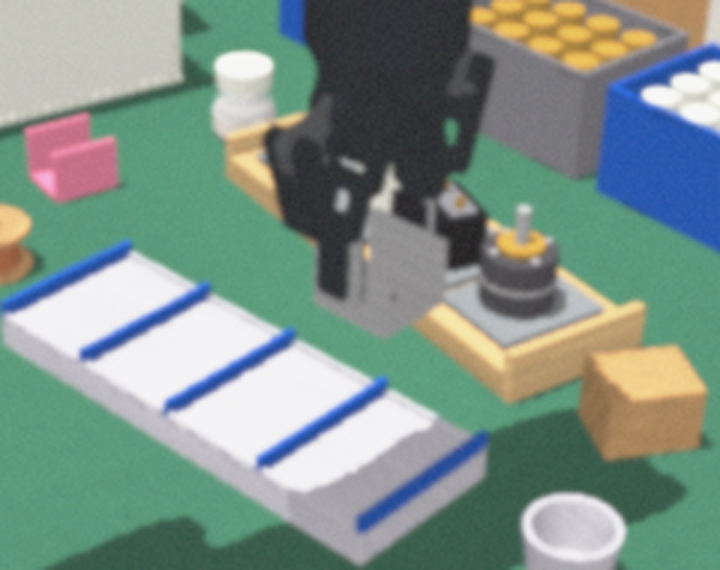

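The view shows the bracket held upright above the line rack, at crop (380,265). I'll check its true position by depth, since reported z was off and xy may be too.

```bash
cat > held.py <<'E'
from h import *
import sys
top,ref=float(sys.argv[1]),None
for n in("side","top"):
    im,d,c=cam(n);W=world(d,c);S=np.load(n+"0.npz")["W"];e=bot.get_obs()["eef_pos"]
    g=(W[:,:,2]>.026)&(np.hypot(W[:,:,0]-e[0],W[:,:,1]-e[1])<.075)&(np.linalg.norm(W-S,axis=2)>.03);p=W[g]
    print(n,len(p))
    for lo in np.arange(.03,top,.008):
        k=p[(p[:,2]>=lo)&(p[:,2]<lo+.008)]
        if len(k)>4:print(lo.round(3),len(k),np.percentile(k,2,0).round(3),np.percentile(k,98,0).round(3))
E
python3 held.py .18
```

```text
side 17176
0.118 61 [ 0.444 -0.1    0.123] [ 0.489 -0.059  0.126]
0.126 319 [ 0.443 -0.1    0.126] [ 0.49  -0.056  0.134]
0.134 206 [ 0.439 -0.1    0.134] [ 0.49  -0.052  0.142]
0.142 250 [ 0.432 -0.1    0.142] [ 0.49  -0.053  0.15 ]
0.15 248 [ 0.431 -0.1    0.15 ] [ 0.492 -0.052  0.158]
0.158 231 [ 0.432 -0.098  0.158] [ 0.496 -0.055  0.166]
0.166 143 [ 0.432 -0.087  0.166] [ 0.501 -0.061  0.173]
0.174 124 [ 0.422 -0.09   0.174] [ 0.514 -0.061  0.182]
top 15316
0.126 51 [ 0.447 -0.057  0.126] [ 0.485 -0.049  0.131]
0.134 5 [ 0.446 -0.058  0.134] [ 0.495 -0.048  0.141]
0.15 8 [ 0.446 -0.058  0.151] [ 0.495 -0.049  0.156]
0.158 12 [ 0.454 -0.058  0.16 ] [ 0.492 -0.049  0.163]
0.174 5 [ 0.495 -0.061  0.179] [ 0.508 -0.056  0.182]
```

Call:
servo_tool:
  motion:
    - [[0,0.23,0.24,-0.3,0],[0,0,0,-0.6,0],[0,0,0,-0.6,0],[0,0,0,-0.5,0],[0,0,0,-0.3,0],[0,0,0,-0.1,0],[0,0,0,0,0],[0,0,0,0,0]]

```text
t: 8.4
eef_pos: [0.4781, -0.0644, 0.0235]
tool_rot: [0.0, 0.668, 0.744, 0.0]
contact_force: [0.5, 0.2, -0.5]
gripper_width: 0.512
grasp_force: 37.0
```

```bash
python3 go.py .4766 -.0645 .0134 6.1; python3 held.py .06
```

```text
t 8.4 pos [ 0.4781 -0.0644  0.0235] line 6.1 w 0.512 g 37.0 F [ 0.5  0.2 -0.5] q [-0.26  0.48  0.33  2.17 -0.3   0.53  0.39]
units xyz [-0.04 -0.   -0.25] turn 0.0
side 17770
0.03 29 [ 0.457 -0.09   0.035] [ 0.501 -0.049  0.038]
0.038 143 [ 0.449 -0.092  0.038] [ 0.5   -0.048  0.046]
0.046 204 [ 0.442 -0.091  0.046] [ 0.5   -0.043  0.054]
0.054 199 [ 0.442 -0.091  0.054] [ 0.506 -0.043  0.062]
top 10272
```

Call:
servo_tool:
  motion:
    - [[0,-0.03,0,-0.1,0],[0,0,0,-0.08,0],[0,0,0,-0.05,0],[0,0,0,0,0],[0,0,0,0,0]]

```text
t: 9.0
eef_pos: [0.4761, -0.0644, 0.0135]
tool_rot: [-0.0, 0.669, 0.744, -0.0]
contact_force: [-0.4, 0.4, -1.4]
gripper_width: 0.513
grasp_force: 37.0
```

Call:
servo_tool:
  motion:
    - [[0,0,0,-0.03,0],[0,0,0,0,0],[0,0,0,0,0]]

```text
t: 9.3
eef_pos: [0.4762, -0.0644, 0.0133]
tool_rot: [-0.0, 0.669, 0.744, 0.0]
contact_force: [-3.6, 0.1, 13.3]
gripper_width: 0.509
grasp_force: 38.8
```

Call:
servo_tool:
  motion:
    - [[0,0,0,-0.03,0],[0,0,0,0,0],[0,0,0,0,0]]

```text
t: 9.6
eef_pos: [0.4762, -0.0644, 0.0132]
tool_rot: [-0.0, 0.669, 0.744, 0.001]
contact_force: [-8.4, 1.4, 31.9]
gripper_width: 0.509
grasp_force: 41.0
```

Call:
servo_tool:
  motion:
    - [[0,0,0,0.05,0],[1,0,0,0,0],[1,0,0,0,0],[1,0,0,0,0],[1,0,0,0,0],[1,0,0,0,0],[1,0,0,0.3,0],[1,0,0,0.7,0],[1,0,0,0.8,0],[1,0,0,0.8,0],[1,0,0,0,0]]

```text
t: 10.7
eef_pos: [0.479, -0.0647, 0.1215]
tool_rot: [0.003, 0.669, 0.743, 0.003]
contact_force: [0.7, 0.1, -0.7]
gripper_width: 1.001
grasp_force: 0.0
```

```bash
python3 go.py .6667 .1255 .1 -8
```

```text
t 10.7 pos [ 0.479  -0.0647  0.1215] line 6.06 w 1.001 g 0.0 F [ 0.7  0.1 -0.7] q [-0.36  0.3   0.43  2.12 -0.18  0.75  0.3 ]
units xyz [ 4.69  4.76 -0.54] turn -2.05
```

Call:
servo_tool:
  motion:
    - [[1,0.3,0.3,0,-0.1],[1,0.55,0.55,0,-0.25],[1,0.55,0.55,0,-0.25],[1,0.55,0.55,0,-0.25],[1,0.55,0.55,0,-0.25],[1,0.55,0.55,0,-0.25],[1,0.55,0.55,0,-0.25],[1,0.55,0.55,0,-0.25],[1,0.34,0.36,0,-0.2],[1,0.2,0.25,0,0],[1,0,0,-0.3,0],[1,0,0,-0.3,0],[1,0,0,0,0]]

```text
t: 12.0
eef_pos: [0.6611, 0.1242, 0.0904]
tool_rot: [-0.001, 0.755, 0.656, -0.002]
contact_force: [-0.8, -0.4, -0.2]
gripper_width: 1.002
grasp_force: 0.0
```

```bash
python3 go.py .6667 .1255 .018 -8
```

```text
t 12.0 pos [0.6611 0.1242 0.0904] line -8.07 w 1.002 g 0.0 F [-0.8 -0.4 -0.2] q [-0.56  0.64  0.41  1.68 -0.31  0.9  -0.17]
units xyz [ 0.14  0.03 -1.81] turn 0.01
```

Call:
servo_tool:
  motion:
    - [[1,0.14,0.03,-0.2,0],[1,0,0,-0.5,0],[1,0,0,-0.5,0],[1,0,0,-0.4,0],[1,0,0,-0.2,0],[1,0,0,0,0],[1,0,0,0,0]]

```text
t: 12.7
eef_pos: [0.6698, 0.1271, 0.0217]
tool_rot: [0.0, 0.755, 0.656, 0.0]
contact_force: [-0.8, -0.2, 1.2]
gripper_width: 1.001
grasp_force: 0.0
```

```bash
python3 go.py .6667 .1255 .018 -8; python3 tips.py
```

```text
t 12.7 pos [0.6698 0.1271 0.0217] line -8.02 w 1.001 g 0.0 F [-0.8 -0.2  1.2] q [-0.53  0.73  0.37  1.69 -0.35  0.79 -0.14]
units xyz [-0.08 -0.04 -0.09] turn 0.0
0.02 3 [0.667 0.204 0.023] [0.669 0.206 0.025]
0.044 2 [0.622 0.124 0.049] [0.714 0.131 0.049]
0.05 30 [0.618 0.109 0.051] [0.716 0.141 0.056]
0.056 57 [0.612 0.108 0.056] [0.723 0.14  0.062]
0.062 63 [0.612 0.108 0.062] [0.726 0.142 0.068]
0.068 57 [0.61  0.108 0.068] [0.723 0.141 0.074]
0.074 66 [0.61  0.109 0.074] [0.725 0.141 0.08 ]
0.08 61 [0.611 0.106 0.08 ] [0.725 0.142 0.086]
0.086 55 [0.611 0.107 0.086] [0.719 0.135 0.092]
0.092 70 [0.598 0.105 0.092] [0.742 0.143 0.098]
0.098 136 [0.594 0.103 0.098] [0.741 0.15  0.104]
```

Adjust slightly and close on the wheel.

Call:
servo_tool:
  motion:
    - [[1,-0.06,-0.04,-0.08,0],[1,0,0,0,0],[0,0,0,0,0],[0,0,0,0,0],[0,0,0,0,0],[0,0,0,0,0],[0,0,0,0,0],[0,0,0,0,0]]
  newtons: 28

```text
t: 13.55
eef_pos: [0.6673, 0.1257, 0.0184]
tool_rot: [0.0, 0.755, 0.656, 0.0]
contact_force: [-1.6, -0.0, 3.7]
gripper_width: 0.55
grasp_force: 29.2
```

```bash
python3 go.py .4691 .0045 .1 6.1
```

```text
t 13.55 pos [0.6673 0.1257 0.0184] line -8.0 w 0.55 g 29.2 F [-1.6 -0.   3.7] q [-0.53  0.73  0.37  1.7  -0.35  0.78 -0.13]
units xyz [-4.95 -3.03  2.04] turn 2.05
```

Call:
servo_tool:
  motion:
    - [[0,0,0,0.3,0],[0,0,0,0.6,0],[0,0,0,0.8,0],[0,0,0,0.7,0],[0,-0.3,-0.2,0,0.1],[0,-0.5,-0.3,0,0.2],[0,-0.6,-0.37,0,0.25],[0,-0.6,-0.37,0,0.25],[0,-0.6,-0.37,0,0.25],[0,-0.6,-0.37,0,0.25],[0,-0.6,-0.37,0,0.25],[0,-0.6,-0.37,0,0.25],[0,-0.4,-0.25,0,0.2],[0,-0.15,-0.06,0,0.05],[0,0,0,0,0],[0,0,0,0,0]]

```text
t: 15.15
eef_pos: [0.4701, 0.0052, 0.1144]
tool_rot: [0.0, 0.668, 0.744, 0.001]
contact_force: [-0.3, 0.4, -0.9]
gripper_width: 0.549
grasp_force: 29.0
```

```bash
python3 go.py .4691 .0045 .0124 6.1;python3 held.py .16
```

```text
t 15.15 pos [0.4701 0.0052 0.1144] line 6.11 w 0.549 g 29.0 F [-0.3  0.4 -0.9] q [-0.49  0.29  0.41  2.15 -0.17  0.73  0.14]
units xyz [-0.03 -0.02 -2.55] turn -0.0
side 15029
0.03 12 [ 0.453 -0.065  0.035] [ 0.496 -0.047  0.038]
0.038 67 [ 0.451 -0.067  0.038] [ 0.495 -0.043  0.046]
0.046 109 [ 0.451 -0.067  0.046] [ 0.497 -0.041  0.054]
0.054 41 [ 0.451 -0.067  0.054] [ 0.495 -0.044  0.056]
0.118 90 [ 0.446 -0.021  0.12 ] [0.483 0.009 0.126]
0.126 122 [ 0.439 -0.021  0.126] [0.484 0.008 0.134]
0.134 147 [ 0.434 -0.021  0.134] [0.501 0.011 0.142]
0.142 316 [ 0.433 -0.021  0.142] [0.5   0.024 0.15 ]
0.15 319 [ 0.432 -0.021  0.15 ] [0.5   0.023 0.158]
0.158 134 [ 0.432 -0.009  0.158] [0.504 0.016 0.166]
top 14100
```

Call:
servo_tool:
  motion:
    - [[0,-0.02,0,-0.3,0],[0,0,0,-0.6,0],[0,0,0,-0.6,0],[0,0,0,-0.5,0],[0,0,0,-0.3,0],[0,0,0,-0.1,0],[0,0,0,0,0],[0,0,0,0,0],[0,0,0,0,0]]

```text
t: 16.15
eef_pos: [0.4689, 0.0046, 0.0187]
tool_rot: [0.0, 0.669, 0.744, 0.001]
contact_force: [0.3, -0.6, -0.0]
gripper_width: 0.551
grasp_force: 29.0
```

Call:
servo_tool:
  motion:
    - [[0,0,0,-0.06,0],[0,0,0,-0.06,0],[0,0,0,-0.04,0],[0,0,0,0,0],[0,0,0,0,0]]

```text
t: 16.65
eef_pos: [0.4683, 0.0046, 0.0123]
tool_rot: [-0.0, 0.669, 0.744, 0.0]
contact_force: [-2.6, 0.2, 10.7]
gripper_width: 0.55
grasp_force: 30.0
```

Call:
servo_tool:
  motion:
    - [[0,0,0,0.03,0],[1,0,0,0,0],[1,0,0,0,0],[1,0,0,0,0],[1,0,0,0,0],[1,0,0,0,0],[1,0,0,0.3,0],[1,0,0,0.7,0],[1,0,0,0.8,0],[1,0,0,0.8,0],[1,0,0,0,0],[1,0,0,0,0]]

```text
t: 17.85
eef_pos: [0.4686, 0.0047, 0.1178]
tool_rot: [0.0, 0.668, 0.744, 0.001]
contact_force: [-1.0, -0.4, -0.3]
gripper_width: 1.0
grasp_force: 0.0
```

```bash
python3 go.py .6492 .0548 .1 -18.6
```

```text
t 17.85 pos [0.4686 0.0047 0.1178] line 6.1 w 1.0 g 0.0 F [-1.  -0.4 -0.3] q [-0.51  0.28  0.43  2.15 -0.18  0.74  0.14]
units xyz [ 4.51  1.25 -0.45] turn -3.59
```

Call:
servo_tool:
  motion:
    - [[1,0.3,0.1,0,-0.2],[1,0.55,0.15,0,-0.45],[1,0.55,0.15,0,-0.45],[1,0.55,0.15,0,-0.45],[1,0.55,0.15,0,-0.45],[1,0.55,0.15,0,-0.45],[1,0.55,0.15,0,-0.45],[1,0.5,0.15,0,-0.45],[1,0.3,0.1,0,-0.24],[1,0.11,0,0,0],[1,0,0,-0.4,0],[1,0,0,-0.3,0],[1,0,0,0,0],[1,0,0,0,0]]

```text
t: 19.25
eef_pos: [0.6475, 0.0541, 0.088]
tool_rot: [-0.0, 0.812, 0.583, -0.001]
contact_force: [0.2, 0.3, 0.8]
gripper_width: 1.001
grasp_force: 0.0
```

```bash
python3 go.py .6492 .0548 .018 -18.6
```

```text
t 19.25 pos [0.6475 0.0541 0.088 ] line -18.61 w 1.001 g 0.0 F [0.2 0.3 0.8] q [-0.51  0.62  0.47  1.75 -0.35  0.87 -0.21]
units xyz [ 0.04  0.02 -1.75] turn 0.0
```

Call:
servo_tool:
  motion:
    - [[1,0.04,0.02,-0.3,0],[1,0,0,-0.5,0],[1,0,0,-0.5,0],[1,0,0,-0.3,0],[1,0,0,-0.12,0],[1,0,0,0,0],[1,0,0,0,0],[0,0,0,0,0],[0,0,0,0,0],[0,0,0,0,0],[0,0,0,0,0],[0,0,0,0,0],[0,0,0,0,0],[0,0,0,0,0],[0,0,0,0,0]]

```text
t: 20.75
eef_pos: [0.6505, 0.0553, 0.0204]
tool_rot: [0.0, 0.812, 0.584, 0.0]
contact_force: [-0.6, -0.0, 6.2]
gripper_width: 0.345
grasp_force: 29.0
```

```bash
python3 go.py .4617 .0743 .1 6.1
```

```text
t 20.75 pos [0.6505 0.0553 0.0204] line -18.59 w 0.345 g 29.0 F [-0.6 -0.   6.2] q [-0.48  0.71  0.43  1.77 -0.4   0.75 -0.17]
units xyz [-4.72  0.47  1.99] turn 3.59
```

Call:
servo_tool:
  motion:
    - [[0,0,0,0.3,0],[0,0,0,0.6,0],[0,0,0,0.8,0],[0,0,0,0.7,0],[0,-0.3,0,0,0.2],[0,-0.5,0.05,0,0.4],[0,-0.6,0.06,0,0.45],[0,-0.6,0.06,0,0.45],[0,-0.6,0.06,0,0.45],[0,-0.6,0.06,0,0.45],[0,-0.6,0.06,0,0.45],[0,-0.5,0.06,0,0.4],[0,-0.3,0.04,0,0.3],[0,-0.12,0.02,0,0.04],[0,0,0,0,0],[0,0,0,0,0],[0,0,0,0,0]]

```text
t: 22.45
eef_pos: [0.4623, 0.074, 0.1161]
tool_rot: [0.0, 0.669, 0.743, 0.0]
contact_force: [0.3, 0.0, -0.7]
gripper_width: 0.338
grasp_force: 28.3
```

```bash
python3 go.py .4617 .0743 .0144 6.1;python3 held.py .16 | awk '$1>0.11||/side/'
```

```text
t 22.45 pos [0.4623 0.074  0.1161] line 6.05 w 0.338 g 28.3 F [ 0.3  0.  -0.7] q [-0.65  0.29  0.42  2.15 -0.17  0.73 -0.01]
units xyz [-0.02  0.01 -2.54] turn 0.01
side 13127
0.118 78 [0.445 0.046 0.121] [0.477 0.089 0.126]
0.126 107 [0.441 0.046 0.126] [0.477 0.074 0.134]
0.134 120 [0.435 0.046 0.134] [0.478 0.075 0.142]
0.142 160 [0.433 0.046 0.142] [0.487 0.076 0.15 ]
0.15 290 [0.433 0.047 0.15 ] [0.489 0.085 0.158]
0.158 155 [0.433 0.059 0.158] [0.489 0.084 0.166]
top 14545
```

Call:
servo_tool:
  motion:
    - [[0,0,0.03,-0.3,0],[0,0,0,-0.6,0],[0,0,0,-0.6,0],[0,0,0,-0.5,0],[0,0,0,-0.3,0],[0,0,0,-0.1,0],[0,0,0,0,0],[0,0,0,0,0],[0,0,0,0,0]]

```text
t: 23.45
eef_pos: [0.462, 0.0754, 0.0208]
tool_rot: [0.0, 0.668, 0.744, 0.001]
contact_force: [-0.5, -0.3, 0.7]
gripper_width: 0.343
grasp_force: 28.3
```

Call:
servo_tool:
  motion:
    - [[0,0,0,-0.06,0],[0,0,0,-0.06,0],[0,0,0,-0.04,0],[0,0,0,0,0],[0,0,0,0,0]]

```text
t: 23.95
eef_pos: [0.4614, 0.0754, 0.0143]
tool_rot: [-0.0, 0.669, 0.744, 0.0]
contact_force: [-3.8, -0.2, 10.6]
gripper_width: 0.345
grasp_force: 29.9
```

Contact is at the expected height. Release, lift, and go to the motor at (0.640, -0.012).

Call:
servo_tool:
  motion:
    - [[0,0,0,0.03,0],[1,0,0,0,0],[1,0,0,0,0],[1,0,0,0,0],[1,0,0,0,0],[1,0,0,0,0],[1,0,0,0,0],[1,0,0,0.3,0],[1,0,0,0.7,0],[1,0,0,0.8,0],[1,0,0,0.8,0],[1,0,0,0,0],[1,0,0,0,0]]

```text
t: 25.25
eef_pos: [0.4617, 0.0755, 0.1198]
tool_rot: [0.0, 0.668, 0.744, 0.001]
contact_force: [-0.2, 0.2, -0.7]
gripper_width: 1.0
grasp_force: 0.0
```

```bash
python3 go.py .640 -.0112 .1 -8
```

```text
t 25.25 pos [0.4617 0.0755 0.1198] line 6.11 w 1.0 g 0.0 F [-0.2  0.2 -0.7] q [-0.66  0.28  0.43  2.15 -0.17  0.74 -0.01]
units xyz [ 4.46 -2.17 -0.5 ] turn -2.05
```

Call:
servo_tool:
  motion:
    - [[1,0.3,-0.1,0,-0.1],[1,0.55,-0.27,0,-0.25],[1,0.55,-0.27,0,-0.25],[1,0.55,-0.27,0,-0.25],[1,0.55,-0.27,0,-0.25],[1,0.55,-0.27,0,-0.25],[1,0.55,-0.27,0,-0.25],[1,0.45,-0.25,0,-0.25],[1,0.3,-0.15,0,-0.2],[1,0.11,-0.05,0,0],[1,0,0,-0.2,0],[1,0,0,-0.2,0],[1,0,0,0,0],[1,0,0,0,0]]

```text
t: 26.65
eef_pos: [0.6389, -0.011, 0.1024]
tool_rot: [-0.001, 0.754, 0.656, -0.0]
contact_force: [1.2, -0.3, 0.2]
gripper_width: 1.006
grasp_force: 0.0
```

```bash
python3 go.py .640 -.0112 .018 -8
```

```text
t 26.65 pos [ 0.6389 -0.011   0.1024] line -7.96 w 1.006 g 0.0 F [ 1.2 -0.3  0.2] q [-0.42  0.58  0.47  1.77 -0.33  0.88  0.06]
units xyz [ 0.03 -0.01 -2.11] turn -0.01
```

Call:
servo_tool:
  motion:
    - [[1,0.03,0,-0.3,0],[1,0,0,-0.6,0],[1,0,0,-0.6,0],[1,0,0,-0.4,0],[1,0,0,-0.15,0],[1,0,0,-0.04,0],[1,0,0,0,0],[1,0,0,0,0],[0,0,0,0,0],[0,0,0,0,0],[0,0,0,0,0],[0,0,0,0,0],[0,0,0,0,0],[0,0,0,0,0],[0,0,0,0,0]]
  newtons: 45

```text
t: 28.15
eef_pos: [0.6413, -0.0115, 0.0199]
tool_rot: [0.0, 0.755, 0.656, 0.0]
contact_force: [-1.1, 0.7, 5.2]
gripper_width: 0.527
grasp_force: 45.8
```

```bash
python3 go.py .4542 .1437 .1 6.1
```

```text
t 28.15 pos [ 0.6413 -0.0115  0.0199] line -8.0 w 0.527 g 45.8 F [-1.1  0.7  5.2] q [-0.37  0.69  0.41  1.8  -0.39  0.74  0.11]
units xyz [-4.68  3.88  2.  ] turn 2.05
```

Held, 45 mm wide. Bay-floor contact is expected at reported z of 0.0139.

Call:
servo_tool:
  motion:
    - [[0,0,0,0.3,0],[0,0,0,0.6,0],[0,0,0,0.8,0],[0,0,0,0.7,0],[0,-0.3,0.25,0,0.1],[0,-0.5,0.4,0,0.2],[0,-0.6,0.5,0,0.25],[0,-0.6,0.5,0,0.25],[0,-0.6,0.5,0,0.25],[0,-0.6,0.5,0,0.25],[0,-0.6,0.5,0,0.25],[0,-0.5,0.4,0,0.25],[0,-0.3,0.25,0,0.2],[0,-0.08,0.08,0,0.05],[0,0,0,0,0],[0,0,0,0,0],[0,0,0,0,0]]

```text
t: 29.85
eef_pos: [0.4547, 0.1427, 0.1153]
tool_rot: [0.0, 0.669, 0.743, 0.0]
contact_force: [-0.8, -0.4, -2.4]
gripper_width: 0.519
grasp_force: 46.9
```

```bash
python3 go.py .4542 .1437 .0139 6.1;python3 held.py .16 | awk '$1>0.11||/side/'
```

```text
t 29.85 pos [0.4547 0.1427 0.1153] line 5.98 w 0.519 g 46.9 F [-0.8 -0.4 -2.4] q [-0.8   0.3   0.43  2.14 -0.18  0.74 -0.15]
units xyz [-0.01  0.03 -2.54] turn 0.02
side 11894
0.118 68 [0.432 0.117 0.12 ] [0.468 0.144 0.126]
0.126 111 [0.426 0.117 0.126] [0.468 0.142 0.134]
0.134 133 [0.421 0.117 0.134] [0.485 0.145 0.142]
0.142 161 [0.418 0.118 0.142] [0.487 0.144 0.15 ]
0.15 258 [0.418 0.118 0.15 ] [0.488 0.15  0.158]
0.158 225 [0.418 0.127 0.158] [0.489 0.155 0.166]
top 15319
```

Call:
servo_tool:
  motion:
    - [[0,0,0.05,-0.3,0],[0,0,0,-0.6,0],[0,0,0,-0.6,0],[0,0,0,-0.5,0],[0,0,0,-0.3,0],[0,0,0,-0.08,0],[0,0,0,0,0],[0,0,0,0,0],[0,0,0,0,0]]

```text
t: 30.85
eef_pos: [0.4544, 0.1459, 0.0208]
tool_rot: [0.0, 0.669, 0.744, 0.001]
contact_force: [0.8, -0.6, -3.0]
gripper_width: 0.521
grasp_force: 46.8
```

Call:
servo_tool:
  motion:
    - [[0,0,0,-0.06,0],[0,0,0,-0.06,0],[0,0,0,-0.04,0],[0,0,0,0,0],[0,0,0,0,0]]

```text
t: 31.35
eef_pos: [0.4537, 0.1458, 0.0139]
tool_rot: [-0.0, 0.669, 0.744, 0.0]
contact_force: [-1.8, 0.7, 4.0]
gripper_width: 0.527
grasp_force: 47.4
```

Floor contact. Release, rise, and back off to the left so the top camera can see.

Call:
servo_tool:
  motion:
    - [[0,0,0,0.02,0],[1,0,0,0,0],[1,0,0,0,0],[1,0,0,0,0],[1,0,0,0,0],[1,0,0,0,0],[1,0,0,0,0],[1,0,0,0.3,0],[1,0,0,0.7,0],[1,0,0,0.9,0],[1,0,0,0.9,0],[1,0,0,0.9,0],[1,0,0,0,0]]

```text
t: 32.65
eef_pos: [0.4567, 0.1466, 0.1674]
tool_rot: [0.001, 0.669, 0.743, 0.004]
contact_force: [0.9, 0.3, 0.1]
gripper_width: 0.997
grasp_force: 0.0
```

Call:
servo_tool:
  motion:
    - [[1,-0.1,0.5,0.2,0.2],[1,-0.1,0.9,0.2,0.3],[1,-0.1,0.9,0.2,0.3],[1,-0.1,0.9,0.2,0.3],[1,-0.2,0.9,0,0.3],[1,-0.2,0.9,0,0.3],[1,-0.2,0.9,0,0.3],[1,-0.2,0.9,0,0.3],[1,-0.2,0.9,0,0.3],[1,-0.2,0.8,0,0.3],[1,-0.2,0.5,0,0.3],[1,0,0,0,0],[1,0,0,0,0]]

```text
t: 33.95
eef_pos: [0.3819, 0.5046, 0.1941]
tool_rot: [0.0, 0.514, 0.858, -0.001]
contact_force: [-0.2, -0.6, 1.0]
gripper_width: 1.002
grasp_force: 0.0
```

```bash
python3 go.py
python3 - <<'E'
from h import *
im,d,c=cam("top");W=world(d,c)
R=lambda a:np.array([[np.cos(a),np.sin(a)],[-np.sin(a),np.cos(a)]])
L=np.full(W.shape,np.nan);L[:,:,:2]=(W[:,:,:2]-[.4654,.0385])@R(np.radians(6.1)).T;L[:,:,2]=W[:,:,2]
for y in(.105,.035,-.035,-.105):
    m=(abs(L[:,:,0])<.05)&(abs(L[:,:,1]-y)<.033)&(L[:,:,2]>.042);p=L[m]
    print(y,len(p),p.min(0).round(4),p.max(0).round(4),"mid",((np.percentile(p,2,0)+np.percentile(p,98,0))/2).round(4))
a=cv2.resize(im[130:340,190:400,::-1],None,fx=2,fy=2);s,_,_=cam("side");b=cv2.resize(s[150:360,190:400,::-1],None,fx=2,fy=2)
cv2.imwrite("pics/end.png",cv2.resize(np.hstack([a,b]),(800,400)))
E
```

```text
t 33.95 pos [0.3819 0.5046 0.1941] line 28.08 w 1.002 g 0.0 F [-0.2 -0.6  1. ] q [-1.21  0.43  0.25  1.7  -0.12  1.03 -0.42]
0.105 451 [-0.0224  0.0841  0.0431] [0.0225 0.1287 0.0847] mid [0.0004 0.1064 0.0666]
0.035 368 [-0.0146  0.0123  0.0427] [0.0154 0.0582 0.0655] mid [0.0006 0.0354 0.0556]
-0.035 208 [-0.0227 -0.0581  0.0422] [ 0.0228 -0.0123  0.0589] mid [ 0.     -0.0349  0.05  ]
-0.105 107 [-0.0212 -0.1261  0.0439] [ 0.0226 -0.0812  0.0586] mid [ 0.0007 -0.1036  0.0529]
```

View pics/end.png

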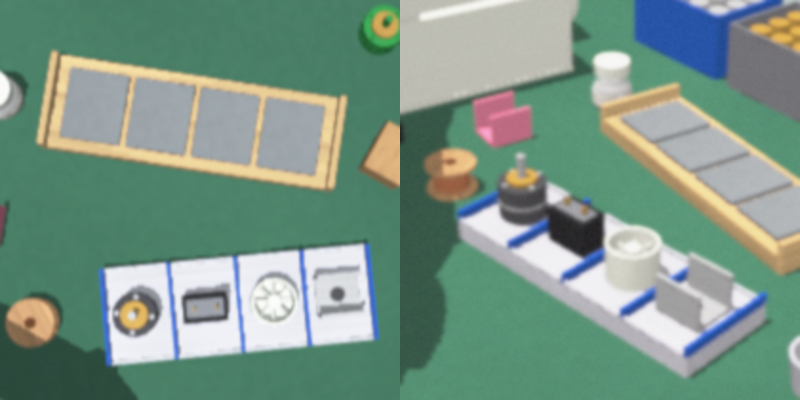

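The final view shows all four parts upright in their mirrored bays: motor (135,312), capacitor (205,306), wheel (273,300), bracket (338,292). Each is within 2 mm of its bay centre, and the gripper is clear.

```bash
python3 -c "
from station import bot
print(bot.hand_in())"
```

```text
the job is handed in; nothing more can be done
None
```

All four parts stand released in their mirrored bays (left to right: motor, capacitor, wheel, bracket), each measured within 2 mm of its bay centre; the job was handed in at about 34 s, and the hand-in returned no verdict.

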